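# Set trunking to the length line in the cutting jig

## Robot

A 6-joint arm with a two-finger parallel gripper is mounted at the origin on the work surface. World frame = base frame: x ahead of the robot, y to its left, z up, the work surface at z = 0. Lengths are in m, angles in degrees, forces in N, time in s.
With the tool pointing down it reaches from about 0.4 to 0.825 m from the base axis. Payload 7 kg.
Tool frame: the origin (TCP) lies midway between the tips of the shut fingers; the grasp point (between the pads) lies 19 mm behind it; z points along the fingers, y is the line along which they close (so a half turn about z gives the same grasp; the last joint's range is limited). The gripper opens to 88 mm and grips with 3 to 60 N. Pads are 19 mm wide; open, the fingers measure 130 mm over their backs; the gripper's body (78 mm by 193 mm) begins 47 mm behind the grasp point.
Start: joints at [16.507, 20.546, 0.682, 0, -70.136, -16.507], TCP at [0.675, -0, 0.227] pointing down, gripper open.
Joint ranges: [-176.03, 176.03], [-82.01, 121.73], [-58.28, 71.71], [-173.87, 95.51], [-174.79, -0.11], [-173.66, 173.66]. Speed limits (degrees/s): [136.94, 136.94, 172.46, 180, 180, 180].

## Interface

Orientations are given as [roll, pitch, yaw] about the fixed x, y, z axes, in that order (R = Rz(yaw) Ry(pitch) Rx(roll)).
In Python, from plant import r, eyes, workorder gives the robot as it stands.
- The arm moves only by the tool step_arm, never from a script. Its argument "plan" is a list of rows, each a list of 5 numbers: the shift along the tool's x, y, z each as a share of 25 cm, from -1 to 1, then the turn about the tool's z as a share of 60 degrees, from -1 to 1, then the finger opening in mm, from 0 to 87.6. In form: [[x, y, z, turn, jaw], ...]. A call has 1 to 12 rows; each row is the pose to reach, as a shift and turn from the pose commanded when the call began, along the tool's axes at that moment; what a row does not reach only later rows make up. A row lasts 1/12 s, in which the tool goes at most 41.7 mm and 7.16 degrees, less where a joint would pass 70% of its speed; a pose out of reach is approached as far as the arm can. A call with a number of a shift or a turn outside -1 to 1 is refused whole. A call with a gripper value outside its range is refused whole. The fingers move at their own pace and stop on an object; "newtons" is the grip in N (left out, the last holds). Time passes only in rows, so rows that repeat a pose let the fingers close. It gives the time, the measured TCP pose, the force, the opening and the grip force at its end, in the units of the state.
- r.get_state(): the state, without advancing time (a new reading comes with each control period).
- eyes.capture(name): name is "scene" or "side" or "wrist"; returns the picture (480x640x3 uint8, red, green, blue); there is no depth.
- eyes.camera_model(name): a dict with "fov_y" (degrees; the focal length in pixels is half the picture's height over the tangent of half this angle, whatever the lens; pixels are square), "cx", "cy" (the principal point, pixels), "world_to_cam" (4x4, takes a point from world to camera coordinates); the wrist camera has in their place "hand_eye" (4x4, takes a point from camera to tool coordinates, whose origin is the TCP and whose axes are the flange's). Camera axes: x right, y up, looking along -z (the intrinsics and any distortion apply to the point x, -y, -z); pixel columns grow to the right and rows downward; lengths in m; the calibration is good to about 2 mm. The wrist camera is an equidistant fisheye: a pixel r from the principal point sees the ray r / f radians off the axis. A picture is of the moment at which its call begins: read the wrist's pose just before it. camera_model takes no time and is no camera call.
- workorder.close_job(): hands the job in; it is judged then, once.
The state is a dict: "time_s": time; "joints": joint angles; "qd": joint speeds; "joint_torque": joint torques, N m; "tcp_pos": TCP position; "eef_rot": TCP orientation; "contact_force": force on the tool from outside, world axes, zero at the start; "moment": the same for the moment, N m; "gripper_width": finger opening in m; "gripper_force": force on a finger pad.
Only numpy, scipy, OpenCV 4.12 (cv2) and the standard library are available. Lean on these libraries where they do the work, as an engineer would, in place of code of your own. Each camera call takes 0.05 s, during which the arm holds its last target. There are 200 camera calls.

## Task

The piece of white trunking lies loose and crooked in the cutting jig. Push the sliding jaw up until it nips the trunking lightly but squarely against the fence (the thin walls bow in if squeezed hard), then leave the jaw and slide the trunking through the nipped jaws by its grey capped end until its open end stands on the scribed line, without running past it. Leave it there, still nipped and ready for the saw, and do not disturb the other things on the bench.

Things in the scene. Friction and masses are not known exactly. Their poses are not given: they have to be found in the camera images.
- jig: Cutting jig, dark anodised aluminium, screwed to the bench, place and turn vary. Origin on the bench; x points square to the fence, from jaw to fence; y along the fence, the feed direction, from jaw to scribed line; z up. Flat bed x -120 to 60, y -150 to 150 mm, its top 15 mm above the bench; it goes on past the line, no stop. Saw slot at y = 10.
- jaw: Sliding jaw, slides only along the jig's x. Black face plate 70 mm wide, 40 high; blue carriage behind it 44 wide, 30 high; orange upright grip on that, 34 wide (y), 18 thick (x), centred 27 mm behind the face, top 69 mm above the bed. Origin at the foot of the face, mid-width, on the bed, at jig y = -45 mm; axes like the jig's. Starts with the face 62 to 80 mm from the fence.
- jaw_back (a point): Middle of the flat back of the blue carriage, 40 mm behind the jaw's face, 16 mm above the bed: push here, along jig +x. The jaw's pads drag with a steady 6 N: the first 6 N of a push only move it, what is more nips the trunking. Let go, it stays put and keeps a nip of up to 6 N. Its face gives under 1 mm on stiff spring pins. The grip stands 4 mm further in.
- fence (a point): On the fence's flat face, 22 mm above the bed, at jig x = 30, y = -45 mm, opposite the jaw; axes like the jig's. The fence is an aluminium wall 12 mm thick, 45 mm higher than the bed, from jig y = -100 to 135; at the saw slot two black guide posts rise 75 mm above the bed behind it. The trunking is flush on it when its origin is at jig x = 10 mm.
- trunking: White plastic trunking, square tube 40 x 40 mm, 240 mm long, 3 mm walls, 0.11 to 0.23 kg, lying on the bed a little crooked. Origin mid underside, y along it to the open leading end, z up. More than 20 N from the jaw bows its thin walls in and spoils it; more than 20 N on the cap pushes that in. Nipped, it slides under some 2 to 11 N and stays where it is left.
- lead_edge (a point): Middle of the lower edge of the trunking's open leading end (120 mm along its y from its origin); this edge has to come over the scribed line. It starts 30 to 65 mm short of it.
- tail (a point): Middle of the outer face of the grey cap closing the trunking's trailing end (120 mm the other way, 20 mm above its underside): push here, along jig +y. The fence ends before the cap, so there is room for fingers behind it.
- line (a point): The scribed line: filled yellow, 2 mm wide, straight across the bed along jig x, at jig y = 110 mm; it also runs up the fence and over its top. This point is on the middle of its width, on the bed's top, at jig x = 0; axes like the jig's.
- saw: Back saw with orange handle, 45 x 350 mm, lying flat. Leave alone. Origin under the blade, near the handle.
- square: Combination square, steel blade 220 x 25 mm and blue head, lying flat. Leave alone. Origin under the middle of the blade.
- offcut: Offcut of the same white trunking, 75 mm long, 40 x 40 mm. Leave alone. Origin under its middle.
- pencil: Red carpenter's pencil, 162 mm. Leave alone. Origin under its middle.
- drawer: Clear small-parts drawer 135 x 62 x 42 mm with fittings in it. Leave alone. Origin under its middle.
- screwdriver: Screwdriver with yellow handle, 200 mm. Leave alone. Origin under its middle.
- tape_measure: Yellow tape measure 62 x 40 x 58 mm. Leave alone. Origin under its middle.
Mind the look-alikes: they are no part of the job. What is shaped like the trunking but purple or red is not meant.

How it is judged (in metres and radians):
On the way, in this order (a step that is already met when the one before it is completed fails the run):
1. the jaw, let go, nips the trunking flush and square against the fence while its open end is still more than 15 mm short of the line (contact force between jaw and trunking above 2 N and angle between the y axis of trunking and the y axis of jig, either way round below 0.015 rad and x of trunking in the frame of jig above 0.008 m and angle between trunking's own z axis and vertical below 0.03 rad and y of lead_edge in the frame of line below -0.015 m and contact force between the fingers and jaw below 0.3 N), for 0.3 s.
2. the open end of the nipped trunking is on the line (contact force between jaw and trunking above 2 N and angle between the y axis of trunking and the y axis of jig, either way round below 0.015 rad and x of trunking in the frame of jig above 0.008 m and angle between trunking's own z axis and vertical below 0.03 rad and y of lead_edge in the frame of line between -0.002 and 0.002 m), for 0.2 s.
At the end, for the whole second after the job is handed in: The trunking lies at rest on the bed, flush (within 2 mm) and square (within 0.015 rad) to the fence, its open end within 2 mm of the middle of the scribed line, still nipped by the jaw with more than 2 N, the jaw let go (all of step 2 and linear speed of trunking below 0.005 m/s); the robot touches nothing.
It fails at once if the jaw squeezes the trunking with more than 20 N (contact force between jaw and trunking above 20 N).
It fails at once if the gripper presses on the trunking with more than 20 N (contact force between any of the fingers, the arm and trunking above 20 N).
It fails at once if the open end runs more than 4 mm past the line (y of lead_edge in the frame of line above 0.004 m).
It fails at once if another thing on the bench is moved more than 15 mm (distance of any of saw, square, offcut, pencil, drawer, screwdriver, tape_measure from where it was at the start of the episode above 0.015 m).
It also fails if it takes over 58 s, if anything falls off the work surface, if the arm or the gripper's body presses on something with over 40 N, if the wrist force passes 120 N, or if a joint passes its speed limit or range.

## Working session

There is one attempt and no reset: what is moved stays moved. The work goes in short steps, Python scripts to look and compute and a tool call to move; the robot and the scene stay as the last step left them, time stands still between calls to the robot, and variables do not carry over. Pictures are saved under pics/ and viewed, at most 10 in all, crops included, and the job is handed in when it is done.

Besides the shell and the picture viewer there is one more tool, called after "Call:" as name([rows], argument=value, ...), one row to a line, values as JSON. step_arm: Moves the arm, as the interface text tells. Its arguments: {"type":"object","properties":{"plan":{"type":"array"},"newtons":{"type":"number"}},"required":["plan"]}

```bash
ls; mkdir -p pics; python3 - <<'E'
from plant import r, eyes, workorder
import cv2
s=r.get_state();print({k:s[k] for k in('time_s','tcp_pos','eef_rot','contact_force','gripper_width')})
for n in("scene","side","wrist"):
    cv2.imwrite(f"pics/{n}0.png",eyes.capture(n)[:,:,::-1]);print(n,eyes.camera_model(n))
E
```

```text
pics
{'time_s': 0.0, 'tcp_pos': array([ 6.74485715e-01, -5.39190921e-05,  2.25593220e-01]), 'eef_rot': array([ 1.79901899e+02, -1.03454628e-02, -9.00051345e+01]), 'contact_force': array([-0.12825185, -0.22783823,  0.27160505]), 'gripper_width': 0.08748663866825573}
scene {'fov_y': 54.10246041817007, 'cx': 317.47918985355386, 'cy': 239.5149189546207, 'world_to_cam': array([[-0.77259138,  0.63486252,  0.00722075,  0.43312378],
       [-0.48461366, -0.59701847,  0.63931099,  0.22501979],
       [ 0.41018551,  0.49042689,  0.76891437, -1.56557052],
       [ 0.        ,  0.        ,  0.        ,  1.        ]])}
side {'fov_y': 57.377073081294284, 'cx': 319.4124688054836, 'cy': 239.35064913088505, 'world_to_cam': array([[ 0.85117897, -0.52477172,  0.01044023, -0.48430785],
       [ 0.37400979,  0.62035881,  0.68939947, -0.22779907],
       [-0.36825403, -0.58289758,  0.72430614, -0.96579646],
       [ 0.        ,  0.        ,  0.        ,  1.        ]])}
wrist {'fov_y': 65.70646984690485, 'cx': 314.77424750648214, 'cy': 233.73130288792674, 'hand_eye': array([[-3.06275838e-04,  9.51865511e-01,  3.06515831e-01,
         8.19451883e-02],
       [ 9.99999758e-01,  1.00217415e-04,  6.87997947e-04,
         4.87432748e-04],
       [ 6.24163293e-04,  3.06515968e-01, -9.51865312e-01,
        -1.57014428e-01],
       [ 0.00000000e+00,  0.00000000e+00,  0.00000000e+00,
         1.00000000e+00]])}
```

View pics/scene0.png

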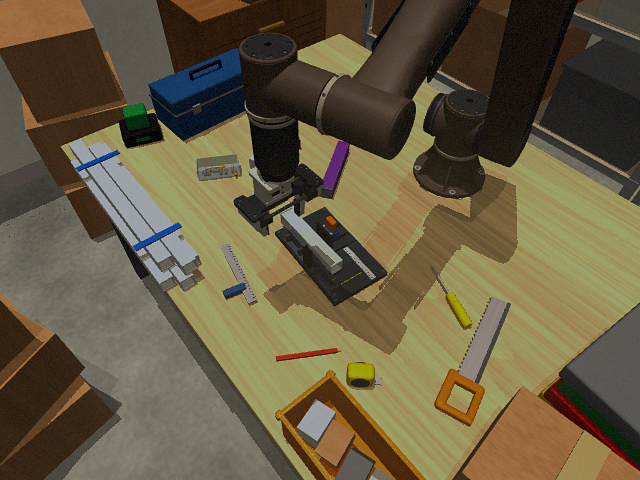

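View pics/side0.png

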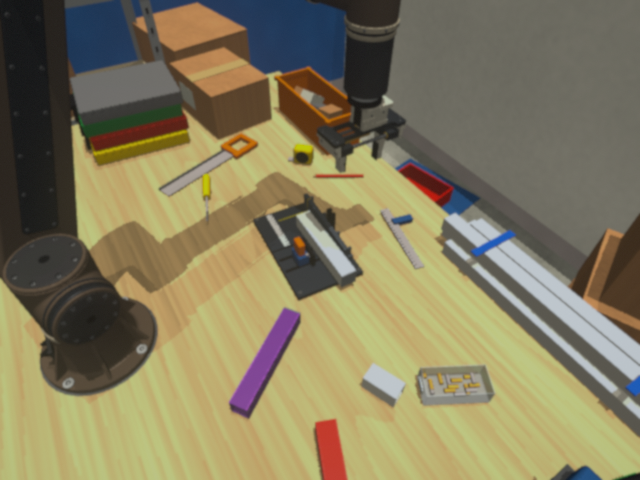

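View pics/wrist0.png

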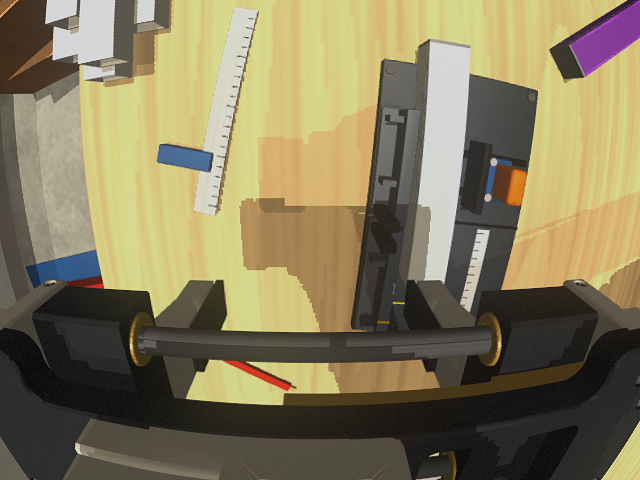

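The scene picture shows the jig at about (330,255). The side picture shows it at (310,245). The wrist picture shows the bed's corners at (385,60), (537,92) and (353,328), the trunking's cap edge at (445,42), the orange grip at (512,187) and the yellow line on the fence at (398,302). I'll cast rays from these points for a rough pose.

```bash
cat >h.py <<'E'
import numpy as np,cv2
from scipy.spatial.transform import Rotation as R
from plant import r,eyes,workorder
def tool(s):
    T=np.eye(4);T[:3,:3]=R.from_euler('xyz',s['eef_rot'],degrees=True).as_matrix();T[:3,3]=s['tcp_pos'];return T
def cam(n,s=None):
    m=eyes.camera_model(n);f=240/np.tan(np.radians(m['fov_y']/2))
    C=tool(s)@m['hand_eye'] if n=='wrist' else np.linalg.inv(m['world_to_cam'])
    return dict(n=n,f=f,c=np.array([m['cx'],m['cy']]),C=C)
def rays(c,px):
    d=(np.atleast_2d(px)-c['c'])/c['f'];rr=np.linalg.norm(d,axis=1)
    if c['n']=='wrist':
        u=d/np.maximum(rr,1e-9)[:,None]*np.sin(rr)[:,None];v=np.c_[u[:,0],-u[:,1],-np.cos(rr)]
    else: v=np.c_[d[:,0],-d[:,1],-np.ones(len(d))]
    return c['C'][:3,3],v@c['C'][:3,:3].T
def onz(c,px,z):
    o,v=rays(c,px);return o+v*((z-o[2])/v[:,2])[:,None]
def proj(c,P):
    p=(np.atleast_2d(P)-c['C'][:3,3])@c['C'][:3,:3];p=p*[1,-1,-1]
    if c['n']=='wrist':
        q=np.linalg.norm(p[:,:2],axis=1);th=np.arctan2(q,p[:,2]);return c['c']+c['f']*p[:,:2]/q[:,None]*th[:,None]
    return c['c']+c['f']*p[:,:2]/p[:,2:]
E
python3 - <<'E'
from h import *
np.set_printoptions(precision=4,suppress=True)
c=cam('wrist',r.get_state())
print(onz(c,[(383,60),(538,93),(353,328)],.015))
print(onz(c,[(398,302)],.06), onz(c,[(512,187)],.084),onz(c,[(427,40),(470,45)],.055))
E
```

```text
[[ 0.6074 -0.1417  0.015 ]
 [ 0.4291 -0.1256  0.015 ]
 [ 0.6297  0.1518  0.015 ]]
[[0.591  0.0938 0.06  ]] [[ 0.4967 -0.0298  0.084 ]] [[ 0.5744 -0.1571  0.055 ]
 [ 0.5323 -0.1574  0.055 ]]
```

Call:
step_arm([
  [-0.6,0.3,0,0.083,0],
  [-0.6,0.3,0,0.083,0],
  [-0.6,0.3,0,0.083,0],
  [-0.6,0.3,0,0.083,0],
  [-0.6,0.3,0,0.083,0],
  [-0.6,0.3,0,0.083,0],
  [-0.6,0.3,0,0.083,0],
  [-0.6,0.3,0,0.083,0],
], newtons=40)

```text
time_s: 0.82
tcp_pos: [0.6002, 0.1493, 0.2264]
eef_rot: [180.0, -0.0, -95.0]
contact_force: [0.5, 0.3, 0.4]
gripper_width: 0.0397
gripper_force: 0.0
```

```bash
python3 - <<'E'
from h import *
import pickle
s=r.get_state();im=eyes.capture('wrist')[:,:,::-1].copy();cv2.imwrite('pics/w1.png',im);pickle.dump(s,open('w1.pkl','wb'))
print(s['time_s'],s['tcp_pos'],s['eef_rot'],s['qd'],s['contact_force'],s['gripper_width'])
E
```

```text
0.8167 [0.60024978 0.14925078 0.22637956] [ 1.79984911e+02 -1.88407106e-02 -9.50174190e+01] [-0.84003915  0.17114233  0.08946299 -0.08423337  0.08067958 -0.15458163] [0.4842047  0.31510983 0.39162462] 0.03972749675681261
```

View pics/w1.png

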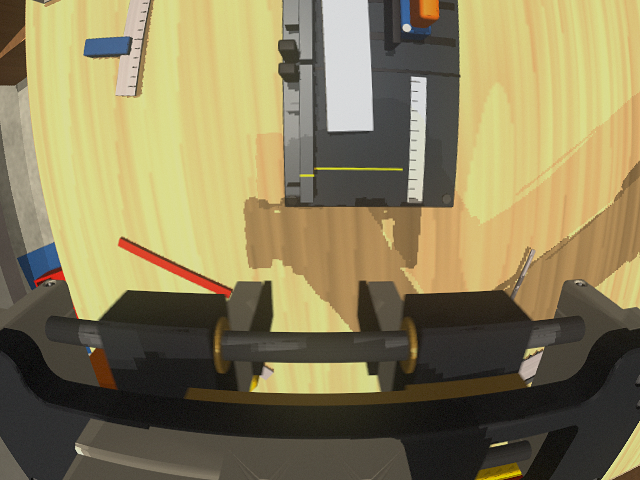

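The picture shows the yellow line at about (318–402, 169), the trunking's open end at about row 131, the bed's front corners at (285,206) and (453,206), and the jaw at the top right.

```bash
cat >m.py <<'E'
from h import *
np.set_printoptions(precision=4,suppress=True)
def line(im,c):
    """yellow line on bed: two world end points"""
    b,g,rr=[im[:,:,i].astype(int) for i in range(3)]
    m=((g>110)&(rr>110)&(b<80)).astype(np.uint8)
    return m
def fit(P):
    vx,vy,x,y=cv2.fitLine(P[:,:2].astype(np.float32),cv2.DIST_HUBER,0,1e-4,1e-4).ravel();return np.array([x,y]),np.array([vx,vy])
E
python3 - <<'E'
from m import *;import pickle
im=cv2.imread('pics/w1.png');s=pickle.load(open('w1.pkl','rb'));c=cam('wrist',s)
m=line(im,c);roi=np.zeros_like(m);roi[155:185,316:408]=1
v,u=np.nonzero(m&roi);print(len(u),u.min(),u.max(),v.min(),v.max())
P=onz(c,np.c_[u,v].astype(float),.015);p,d=fit(P);d=d*np.sign(d[0]);print('line',p,d,np.degrees(np.arctan2(d[1],d[0])))
print('ends',onz(c,[(u.min(),169),(u.max(),169)],.015))
print('front corners',onz(c,[(285,206),(453,206)],.015))
X=d;Y=np.array([-d[1],d[0]])
# white trunking end
g=im.min(2);w=(g>150).astype(np.uint8);n,l,st,ce=cv2.connectedComponentsWithStats(w)
i=l[80,345];mk=l==i;print(st[i])
bot=[(x,np.nonzero(mk[:,x])[0].max()) for x in range(331,371)]
print(bot[::8])
le=[(np.nonzero(mk[y])[0].min()-.5,y) for y in range(5,125)];ri=[(np.nonzero(mk[y])[0].max()+.5,y) for y in range(5,125)]
for z in(.015,.055):
    q=onz(c,np.array(bot,float)+[0,.5],z);a,e=fit(q);print('end z',z,a,'y rel line',(q[:,:2]-p)@Y)if 0 else print('end',z,((q[:,:2]-p)@Y)[::10])
for z in(.055,):
  for n_,E in(('L',le),('R',ri)):
    q=onz(c,np.array(E,float),z);a,e=fit(q);e=e*np.sign(e[1]);print(n_,a,'ang to jig y',np.degrees(np.arctan2(e@X,e@Y)))
for nm,q in (('c1',(.6074,-.1417)),('c2',(.4291,-.1256)),('grip',(.4967,-.0298)),('tailL',(.5744,-.1571)),('tailR',(.5323,-.1574))):
    t=np.array(q)-p;print(nm,t@X,t@Y+.110)
t=onz(c,[(285,206),(453,206)],.015)[:,:2]-p;print(t@X,t@Y+.11);print(p)
cv2.imwrite('pics/w1c.png',cv2.resize(im[0:210,270:470],None,fx=2.8,fy=2.8,interpolation=cv2.INTER_CUBIC))
E
```

```text
230 316 402 167 170
line [0.5532 0.1212] [ 0.996  -0.0891] -5.112582
ends [[0.5959 0.1184 0.015 ]
 [0.5089 0.1248 0.015 ]]
front corners [[0.6307 0.1534 0.015 ]
 [0.4534 0.1677 0.015 ]]
[ 322    0   51  131 6017]
[(331, np.int64(130)), (339, np.int64(130)), (347, np.int64(130)), (355, np.int64(130)), (363, np.int64(130))]
end 0.015 [-0.0375 -0.0376 -0.0378 -0.038 ]
end 0.055 [-0.0389 -0.039  -0.0391 -0.0393]
L [0.58   0.0205] ang to jig y -2.536777
R [0.54   0.0229] ang to jig y -2.5702517
c1 0.07739903779417981 -0.1469923489336804
c2 -0.1016263170233299 -0.14684525532470505
grip -0.04283229097633856 -0.045402354130609404
tailL 0.045902668605155815 -0.16527181006120006
tailR 0.003996896977133591 -0.16932227494464674
[ 0.0743 -0.1036] [0.1491 0.1474]
[0.5532 0.1212]
```

View pics/w1c.png

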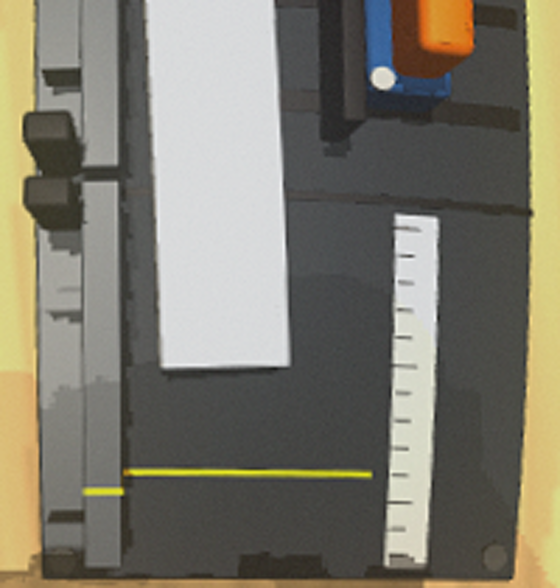

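The line's yaw is about -5°. The jig origin comes out near (0.560, 0.010), with the jaw face at x≈-32 mm and the lead edge 38 mm short, and these agree with the sizes given. Next I move behind the jaw.

Call:
step_arm([
  [0.75,0.54,0,-1,0],
  [0.75,0.54,0,-1,0],
  [0.75,0.54,0,-1,0],
  [0.75,0.54,0,-1,0],
  [0.75,0.54,0,-1,0],
  [0.75,0.54,0,-1,0],
  [0.75,0.54,0,-1,0],
  [0.75,0.54,0,-1,0],
  [0.75,0.54,0,-1,0],
  [0.75,0.54,0,-1,0],
])

```text
time_s: 1.7
tcp_pos: [0.4492, -0.0263, 0.2267]
eef_rot: [-180.0, -0.0, -35.0]
contact_force: [0.4, -0.7, 0.0]
gripper_width: 0.0003
gripper_force: 0.0
```

Call:
step_arm([
  [0,0,0.3,-0.5,0],
  [0,0,0.3,-0.5,0],
  [0,0,0.3,-0.5,0],
  [0,0,0.3,-0.5,0],
  [0,0,0.3,-0.5,0],
  [0,0,0.3,-0.5,0],
  [0,0,0.3,-0.5,0],
])

```text
time_s: 2.28
tcp_pos: [0.4495, -0.0253, 0.1518]
eef_rot: [-180.0, -0.0, -5.3]
contact_force: [0.2, -0.1, 0.2]
gripper_width: 0.0007
gripper_force: 0.0
```

```bash
python3 - <<'E'
from h import *
import pickle
s=r.get_state();im=eyes.capture('wrist')[:,:,::-1].copy();cv2.imwrite('pics/w2.png',im);pickle.dump(s,open('w2.pkl','wb'))
print(s['time_s'],s['joints'],s['contact_force'],s['gripper_width'])
E
```

```text
2.2833 [ 2.19935502e+01  2.87214997e+00 -3.27187462e+01  4.31508164e-03
 -5.43785914e+01  6.27173598e+01] [ 0.15990938 -0.05184187  0.23146081] 0.0007216062778101239
```

View pics/w2.png

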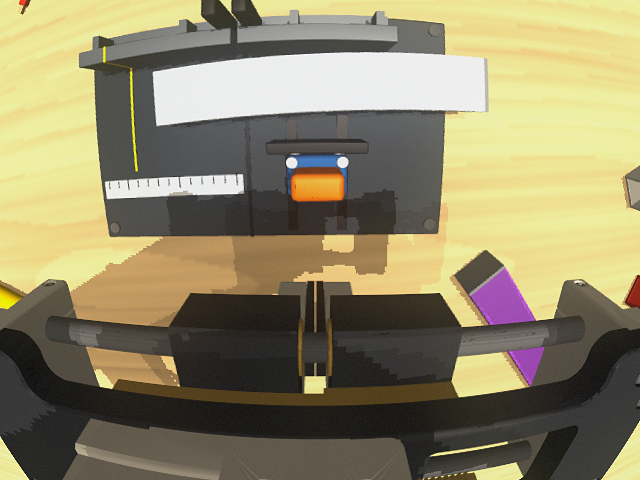

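The picture shows the whole jig: bed corners at (108,236), (437,236) and (443,26), the orange grip at (318,187), and the trunking with its grey cap at (487,85). The shut fingers stand behind the jaw.

```bash
python3 - <<'E'
from m import *;import pickle
im=cv2.imread('pics/w2.png');s=pickle.load(open('w2.pkl','rb'));c=cam('wrist',s)
m=line(im,c);roi=np.zeros_like(m);roi[68:172,125:142]=1
v,u=np.nonzero(m&roi);P=onz(c,np.c_[u,v].astype(float),.015);p,d=fit(P);d=d*np.sign(d[0]);print(len(u),'line',p,np.degrees(np.arctan2(d[1],d[0])))
q=onz(c,[(108,236),(437,236),(444,25)],.015)[:,:2]
a=q[0]-q[1];print('corners',q,np.linalg.norm(a),np.degrees(np.arctan2(-a[0],a[1])))
th=np.radians(-4.9);X=np.array([np.cos(th),np.sin(th)]);Y=np.array([-X[1],X[0]])
for o in (q[0]+.12*X-.15*Y,q[1]+.12*X+.15*Y,q[2]-.06*X+.15*Y):print('origin est',o)
O=np.array([.5598,.0101]);J=lambda P:np.c_[(P[:,:2]-O)@X,(P[:,:2]-O)@Y]
print('line',J(p[None]))
print('carriage top z.045 back L/R?, orange top corners z.084',J(onz(c,[(292,175),(345,175),(292,201),(345,201)],.084)))
print('face plate top z.055',J(onz(c,[(267,142),(368,143)],.055)))
print('trunk top',J(onz(c,[(153,72),(157,125),(485,58),(487,111)],.055)))
print('tcp',J(s['tcp_pos'][None]))
E
```

```text
290 line [0.553  0.1213] -4.761114
corners [[ 0.4539  0.169 ]
 [ 0.4264 -0.1276]
 [ 0.6046 -0.1427]] 0.2979051396811257 -5.279796877246447
origin est [0.5606 0.0093]
origin est [0.5588 0.0116]
origin est [0.5576 0.0119]
line [[-0.0163  0.1102]]
carriage top z.045 back L/R?, orange top corners z.084 [[-0.0584 -0.0295]
 [-0.0586 -0.0619]
 [-0.0747 -0.0292]
 [-0.0749 -0.0621]]
face plate top z.055 [[-0.0396 -0.011 ]
 [-0.0407 -0.0799]]
trunk top [[ 0.016   0.0709]
 [-0.023   0.0691]
 [ 0.0257 -0.1658]
 [-0.0134 -0.1679]]
tcp [[-0.1068 -0.0447]]
```

Call:
step_arm([
  [0,0,0.3,0,0],
  [0,0,0.45,0,0],
  [0,0,0.5,0,0],
  [0,0,0.5,0,0],
  [0.02,0,0.5,0,0],
  [0.03,0,0.5,0,0],
  [0.04,0,0.5,0,0],
  [0.04,0,0.5,0,0],
])

```text
time_s: 3.0
tcp_pos: [0.4618, -0.0253, 0.0292]
eef_rot: [-179.9, -0.3, -5.0]
contact_force: [-1.0, 0.5, 0.0]
gripper_width: 0.0003
gripper_force: 0.0
```

Call:
step_arm([
  [0.004,0,0,0,0],
  [0.008,0,0,0,0],
  [0.012,0,0,0,0],
  [0.016,0,0,0,0],
  [0.02,0,0,0,0],
  [0.024,0,0,0,0],
  [0.028,0,0,0,0],
  [0.032,0,0,0,0],
])

```text
time_s: 3.67
tcp_pos: [0.4658, -0.0269, 0.0262]
eef_rot: [180.0, 0.1, -5.0]
contact_force: [-6.1, 3.6, 3.7]
gripper_width: 0.0007
gripper_force: 3.1
```

Call:
step_arm([
  [0.004,0,0,0,0],
  [0.008,0,0,0,0],
  [0.012,0,0,0,0],
  [0.016,0,0,0,0],
  [0.02,0,0,0,0],
  [0.024,0,0,0,0],
  [0.028,0,0,0,0],
  [0.032,0,0,0,0],
])

```text
time_s: 4.33
tcp_pos: [0.4733, -0.0276, 0.0261]
eef_rot: [180.0, 0.2, -5.0]
contact_force: [-6.5, 3.2, 3.7]
gripper_width: 0.0004
gripper_force: 3.0
```

Call:
step_arm([
  [0.004,0,0,0,0],
  [0.008,0,0,0,0],
  [0.012,0,0,0,0],
  [0.016,0,0,0,0],
  [0.02,0,0,0,0],
  [0.024,0,0,0,0],
])

```text
time_s: 4.83
tcp_pos: [0.4793, -0.0281, 0.0261]
eef_rot: [180.0, 0.2, -5.0]
contact_force: [-5.9, 2.5, 3.1]
gripper_width: 0.0001
gripper_force: 3.0
```

Call:
step_arm([
  [0.003,0,0,0,0],
  [0.006,0,0,0,0],
  [0.009,0,0,0,0],
  [0.012,0,0,0,0],
  [0.015,0,0,0,0],
  [0.018,0,0,0,0],
  [0.021,0,0,0,0],
  [0.024,0,0,0,0],
])

```text
time_s: 5.5
tcp_pos: [0.4853, -0.0286, 0.0261]
eef_rot: [180.0, 0.2, -5.0]
contact_force: [-6.9, 2.8, 3.6]
gripper_width: 0.0005
gripper_force: 3.0
```

Call:
step_arm([
  [0.003,0,0,0,0],
  [0.006,0,0,0,0],
  [0.009,0,0,0,0],
  [0.012,0,0,0,0],
  [0.015,0,0,0,0],
  [0.018,0,0,0,0],
])

```text
time_s: 6.0
tcp_pos: [0.4895, -0.029, 0.026]
eef_rot: [180.0, 0.2, -5.0]
contact_force: [-7.0, 3.3, 4.4]
gripper_width: 0.0003
gripper_force: 3.4
```

Call:
step_arm([
  [0.002,0,0,0,0],
  [0.004,0,0,0,0],
  [0.006,0,0,0,0],
  [0.008,0,0,0,0],
  [0.01,0,0,0,0],
  [0.012,0,0,0,0],
])

```text
time_s: 6.5
tcp_pos: [0.4925, -0.0293, 0.026]
eef_rot: [180.0, 0.2, -5.0]
contact_force: [-6.6, 3.3, 4.2]
gripper_width: 0.0005
gripper_force: 3.4
```

```bash
python3 - <<'E'
from h import *
import pickle
s=r.get_state();im=eyes.capture('wrist')[:,:,::-1].copy();cv2.imwrite('pics/w3.png',im);pickle.dump(s,open('w3.pkl','wb'))
print(s['time_s'],s['tcp_pos'],s['contact_force'])
E
```

```text
6.5 [ 0.49246283 -0.0292807   0.02599032] [-6.59463455  3.32240261  4.21022772]
```

View pics/w3.png

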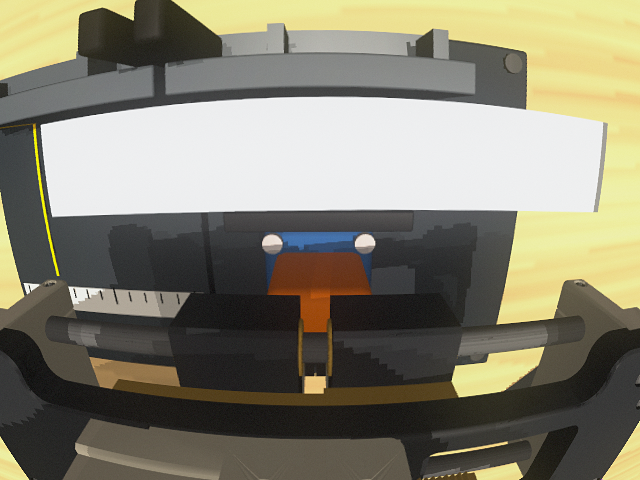

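```bash
cat >>m.py <<'E'
th=np.radians(-4.9);X=np.array([np.cos(th),np.sin(th)]);Y=np.array([-X[1],X[0]]);O=np.array([.5593,.0106])
J=lambda P:np.c_[(P[:,:2]-O)@X,(P[:,:2]-O)@Y]
E
python3 - <<'E'
from m import *;import pickle
s=pickle.load(open('w3.pkl','rb'));c=cam('wrist',s)
print(J(onz(c,[(41,125),(53,216),(605,123),(598,211)],.055)))
print('fence top front edge',J(onz(c,[(165,94),(320,92),(474,94)],.06)),'line',J(onz(c,[(35,126),(58,275)],.015)))
print('plate',J(onz(c,[(225,211),(413,211)],.055)),J(s['tcp_pos'][None]))
E
```

```text
[[ 0.0262  0.0688]
 [-0.0129  0.0681]
 [ 0.0279 -0.1671]
 [-0.0109 -0.1693]]
fence top front edge [[ 0.0306  0.007 ]
 [ 0.0286 -0.0457]
 [ 0.0308 -0.0986]] line [[ 0.0281  0.1088]
 [-0.0597  0.1093]]
plate [[-0.0125 -0.0114]
 [-0.0126 -0.0796]] [[-0.0632 -0.0454]]
```

The trunking is nearly flush, with about 2 mm to go and slightly crooked still. I'll creep the rest.

Call:
step_arm([
  [0.001,0,0,0,0],
  [0.002,0,0,0,0],
  [0.003,0,0,0,0],
  [0.004,0,0,0,0],
])

```text
time_s: 6.88
tcp_pos: [0.4934, -0.0294, 0.026]
eef_rot: [180.0, 0.2, -5.0]
contact_force: [-5.9, 3.0, 4.7]
gripper_width: 0.0008
gripper_force: 3.5
```

Call:
step_arm([
  [0.001,0,0,0,0],
  [0.002,0,0,0,0],
])

```text
time_s: 7.05
tcp_pos: [0.4939, -0.0294, 0.026]
eef_rot: [180.0, 0.2, -5.0]
contact_force: [-7.2, 3.5, 4.4]
gripper_width: 0.0005
gripper_force: 3.5
```

Call:
step_arm([
  [0.001,0,0,0,0],
  [0.002,0,0,0,0],
])

```text
time_s: 7.22
tcp_pos: [0.4944, -0.0294, 0.026]
eef_rot: [179.9, 0.2, -5.0]
contact_force: [-7.5, 3.8, 4.5]
gripper_width: 0.0005
gripper_force: 3.5
```

Call:
step_arm([
  [0.001,0,0,0,0],
  [0.002,0,0,0,0],
])

```text
time_s: 7.38
tcp_pos: [0.4949, -0.0295, 0.026]
eef_rot: [180.0, 0.2, -5.0]
contact_force: [-6.4, 3.5, 4.2]
gripper_width: 0.0002
gripper_force: 3.5
```

Call:
step_arm([
  [0.001,0,0,0,0],
  [0.002,0,0,0,0],
])

```text
time_s: 7.55
tcp_pos: [0.4954, -0.0295, 0.026]
eef_rot: [180.0, 0.2, -5.0]
contact_force: [-7.3, 3.2, 4.3]
gripper_width: 0.0005
gripper_force: 3.5
```

Call:
step_arm([
  [0.001,0,0,0,0],
  [0.001,0,0,0,0],
])

```text
time_s: 7.72
tcp_pos: [0.4954, -0.0296, 0.0259]
eef_rot: [179.9, 0.2, -5.0]
contact_force: [-7.7, 2.4, 4.6]
gripper_width: 0.0002
gripper_force: 3.7
```

Call:
step_arm([
  [0.001,0,0,0,0],
  [0.001,0,0,0,0],
])

```text
time_s: 7.88
tcp_pos: [0.4955, -0.0296, 0.0259]
eef_rot: [179.9, 0.3, -5.0]
contact_force: [-8.8, 2.5, 5.2]
gripper_width: 0.0009
gripper_force: 4.1
```

Call:
step_arm([
  [0.001,0,0,0,0],
  [0.001,0,0,0,0],
])

```text
time_s: 8.05
tcp_pos: [0.4955, -0.0297, 0.0259]
eef_rot: [179.9, 0.3, -5.0]
contact_force: [-9.3, 4.1, 4.8]
gripper_width: 0.0007
gripper_force: 4.5
```

Call:
step_arm([
  [0.001,0,0,0,0],
  [0.002,0,0,0,0],
])

```text
time_s: 8.22
tcp_pos: [0.4955, -0.0297, 0.0258]
eef_rot: [179.9, 0.3, -5.0]
contact_force: [-10.4, 5.3, 6.3]
gripper_width: 0.0007
gripper_force: 5.5
```

Call:
step_arm([
  [0.001,0,0,0,0],
  [0.002,0,0,0,0],
])

```text
time_s: 8.38
tcp_pos: [0.4956, -0.0299, 0.0257]
eef_rot: [179.9, 0.4, -5.0]
contact_force: [-10.8, 4.8, 7.2]
gripper_width: 0.0005
gripper_force: 6.1
```

Call:
step_arm([
  [0.001,0,0,0,0],
  [0.002,0,0,0,0],
  [0.003,0,0,0,0],
  [0.003,0,0,0,0],
])

```text
time_s: 8.72
tcp_pos: [0.4957, -0.03, 0.0256]
eef_rot: [179.9, 0.4, -5.0]
contact_force: [-12.8, 6.1, 8.6]
gripper_width: 0.0004
gripper_force: 6.8
```

Call:
step_arm([
  [0.001,0,0,0,0],
  [0.002,0,0,0,0],
  [0.002,0,0,0,0],
])

```text
time_s: 8.97
tcp_pos: [0.4957, -0.0301, 0.0255]
eef_rot: [179.9, 0.5, -5.0]
contact_force: [-15.2, 6.2, 10.0]
gripper_width: -0.0
gripper_force: 7.5
```

```bash
cat >t.py <<'E'
from m import *
def trunk(seed,im,c,y0=None):
    g=im.min(2);w=(g>150).astype(np.uint8);n,l,st,ce=cv2.connectedComponentsWithStats(w,connectivity=4)
    mk=(l==l[seed[1],seed[0]]).astype(np.uint8);x,y,W,H,_=st[l[seed[1],seed[0]]]
    us=np.arange(x+15,x+W-15)
    top=np.array([(u,np.nonzero(mk[:,u])[0].min()-.5) for u in us],float);bot=np.array([(u,np.nonzero(mk[:,u])[0].max()+.5) for u in us],float)
    for n_,E in(('top',top),('bot',bot)):
        q=J(onz(c,E,.055));k=np.polyfit(q[:,1],q[:,0],1);print(n_,'x at y=-50: %.4f slope rad %.4f'%(np.polyval(k,-.05),k[0]))
    vs=np.arange(y+int(H*.3),y+int(H*.7));le=np.array([(np.nonzero(mk[v])[0].min()-.5,v) for v in vs],float);q=J(onz(c,le,.055));print('lead top y %.4f'%q[:,1].mean())
E
python3 - <<'E'
from t import *
import pickle
s=pickle.load(open('w3.pkl','rb'));trunk((320,150),cv2.imread('pics/w3.png'),cam('wrist',s))
s=r.get_state();im=eyes.capture('wrist')[:,:,::-1].copy();cv2.imwrite('pics/w4.png',im)
trunk((320,150),im,cam('wrist',s));print(s['contact_force'],s['time_s'])
E
```

```text
top x at y=-50: 0.0277 slope rad -0.0142
bot x at y=-50: -0.0158 slope rad 0.0765
lead top y 0.0664
top x at y=-50: 0.0303 slope rad -0.0068
bot x at y=-50: -0.0132 slope rad 0.0855
lead top y 0.0608
[-15.1556   6.166    9.9709] 8.9667
```

Nip is about 9 N on top of the drag, so I let go, back off, rise and look.

Call:
step_arm([
  [-0.005,0,0,0,0],
  [-0.02,0,0,0,0],
  [-0.06,0,0,0,0],
  [-0.12,0,0,0,0],
  [-0.12,0,-0.15,0,0],
  [-0.12,0,-0.3,0,0],
  [-0.12,0,-0.45,0,0],
  [-0.12,0,-0.5,0,0],
  [-0.12,0,-0.5,0,0],
  [-0.12,0,-0.5,0,0],
  [-0.12,0,-0.5,0,0],
])

```text
time_s: 9.93
tcp_pos: [0.4699, -0.027, 0.151]
eef_rot: [-180.0, 0.0, -5.0]
contact_force: [0.7, -0.1, -1.1]
gripper_width: 0.0005
gripper_force: 0.0
```

```bash
python3 - <<'E'
from t import *
import pickle
s=r.get_state();im=eyes.capture('wrist')[:,:,::-1].copy();cv2.imwrite('pics/w5.png',im);pickle.dump(s,open('w5.pkl','wb'))
print(s['contact_force'],s['time_s'],s['tcp_pos'],s['eef_rot'])
E
```

```text
[ 0.6824 -0.1271 -1.1059] 9.9333 [ 0.4699 -0.027   0.151 ] [-179.9927    0.0243   -4.9915]
```

View pics/w5.png

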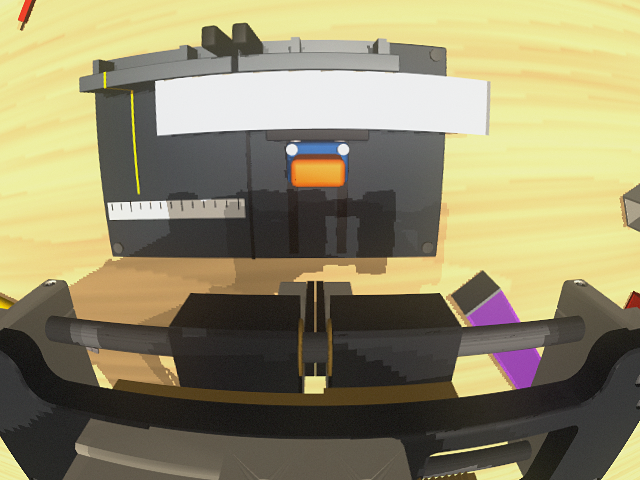

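The trunking now lies flush: its top corners are at (156,80), (157,135) and (489,134), the jaw plate touches it at row 133, and the line is at x≈135.

```bash
python3 - <<'E'
from t import *
import pickle
s=pickle.load(open('w5.pkl','rb'));c=cam('wrist',s);im=cv2.imread('pics/w5.png')
trunk((320,100),im,c)
m=line(im,c);roi=np.zeros_like(m);roi[92:194,125:145]=1
v,u=np.nonzero(m&roi);q=J(onz(c,np.c_[u,v].astype(float),.015));k=np.polyfit(q[:,0],q[:,1],1);print('line y at x=.01',np.polyval(k,.01),'slope',k[0])
q=J(onz(c,[(156,80),(157,135),(489,82),(489,134)],.055));print(q)
q=J(onz(c,[(113,255),(436,258),(446,48)],.015));print('bed corners',q)
E
```

```text
top x at y=-50: 0.0300 slope rad 0.0107
bot x at y=-50: -0.0154 slope rad 0.1150
lead top y -0.0077
line y at x=.01 0.10960814126793118 slope 0.0016084306926289582
[[ 0.03    0.0684]
 [-0.0099  0.0691]
 [ 0.0296 -0.1684]
 [-0.0086 -0.1699]]
bed corners [[-0.1178  0.1464]
 [-0.1198 -0.1501]
 [ 0.0591 -0.149 ]]
```

Call:
step_arm([
  [0.384,0.635,0,1,0],
  [0.384,0.635,0,1,0],
  [0.384,0.635,0,1,0],
  [0.384,0.635,0,1,0],
  [0.384,0.635,0,1,0],
  [0.384,0.635,0,1,0],
  [0.384,0.635,0,1,0],
  [0.384,0.635,0,1,0],
  [0.384,0.635,0,1,0],
  [0.384,0.635,0,1,0],
])

```text
time_s: 10.82
tcp_pos: [0.5517, -0.1936, 0.1498]
eef_rot: [179.8, 0.1, -65.1]
contact_force: [0.0, -0.0, -0.4]
gripper_width: 0.0003
gripper_force: 0.0
```

Call:
step_arm([
  [0,0,0,0.5,0],
  [0,0,0,0.5,0],
  [0,0,0,0.5,0],
  [0,0,0,0.5,0],
  [0,0,0,0.5,0],
  [0,0,0,0.5,0],
])

```text
time_s: 11.32
tcp_pos: [0.5521, -0.1933, 0.1507]
eef_rot: [179.9, -0.0, -94.8]
contact_force: [-0.5, 0.6, 0.3]
gripper_width: 0.0004
gripper_force: 0.0
```

```bash
python3 - <<'E'
from t import *
import pickle
c=cam('wrist',pickle.load(open('w5.pkl','rb')));print('offcut near edge',J(onz(c,[(622,195)],.04)),'purple',J(onz(c,[(485,271),(500,290)],.04)))
s=r.get_state();im=eyes.capture('wrist')[:,:,::-1].copy();cv2.imwrite('pics/w6.png',im);pickle.dump(s,open('w6.pkl','wb'))
print(s['time_s'],s['tcp_pos'],J(s['tcp_pos'][None]),s['eef_rot'],s['joints'])
E
```

```text
offcut near edge [[-0.0517 -0.3397]] purple [[-0.1236 -0.1897]
 [-0.1426 -0.2087]]
11.3167 [ 0.5521 -0.1933  0.1507] [[ 0.0103 -0.2038]] [179.9173  -0.0044 -94.7936] [ -0.1618  15.6577 -16.8755  -0.0027 -57.5496  -4.6304]
```

View pics/w6.png

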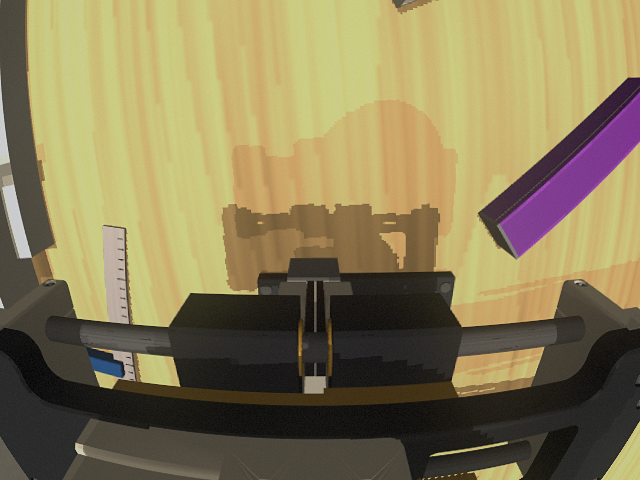

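The cap is at about (314,268), centred on the fingers, with purple and offcut clear. Down, then approach.

Call:
step_arm([
  [0,0,0.2,0,0],
  [0,0,0.35,0,0],
  [0,0,0.45,0,0],
  [0,0,0.49,0,0],
  [0,0,0.49,0,0],
  [-0.02,0,0.49,0,0],
  [-0.04,0,0.49,0,0],
  [-0.06,0,0.49,0,0],
  [-0.06,0,0.49,0,0],
  [-0.06,0,0.49,0,0],
])

```text
time_s: 12.2
tcp_pos: [0.5547, -0.178, 0.0305]
eef_rot: [-179.9, 0.0, -94.9]
contact_force: [0.6, 0.2, -0.0]
gripper_width: 0.0001
gripper_force: 0.0
```

Call:
step_arm([
  [-0.004,0,0,0,0],
  [-0.008,0,0,0,0],
  [-0.012,0,0,0,0],
  [-0.016,0,0,0,0],
])

```text
time_s: 12.53
tcp_pos: [0.5541, -0.1745, 0.0291]
eef_rot: [-180.0, -0.0, -95.0]
contact_force: [-0.5, -0.1, 0.3]
gripper_width: 0.0003
gripper_force: 0.0
```

Call:
step_arm([
  [-0.004,0,0,0,0],
  [-0.008,0,0,0,0],
  [-0.012,0,0,0,0],
  [-0.016,0,0,0,0],
])

```text
time_s: 12.87
tcp_pos: [0.5544, -0.171, 0.0291]
eef_rot: [180.0, -0.0, -95.0]
contact_force: [-0.0, -4.6, -0.7]
gripper_width: 0.0003
gripper_force: 2.5
```

Call:
step_arm([
  [-0.002,0,0,0,0],
  [-0.004,0,0,0,0],
  [-0.006,0,0,0,0],
  [-0.008,0,0,0,0],
  [-0.012,0,0,0,0],
  [-0.016,0,0,0,0],
])

```text
time_s: 13.37
tcp_pos: [0.5547, -0.1666, 0.0291]
eef_rot: [180.0, -0.0, -95.0]
contact_force: [-0.5, -4.7, -0.3]
gripper_width: 0.0004
gripper_force: 2.5
```

Call:
step_arm([
  [-0.004,0,0,0,0],
  [-0.008,0,0,0,0],
  [-0.012,0,0,0,0],
  [-0.016,0,0,0,0],
  [-0.02,0,0,0,0],
  [-0.024,0,0,0,0],
])

```text
time_s: 13.87
tcp_pos: [0.5552, -0.1605, 0.029]
eef_rot: [180.0, -0.0, -95.0]
contact_force: [-0.4, -4.9, 0.7]
gripper_width: 0.0005
gripper_force: 2.5
```

Call:
step_arm([
  [-0.005,0,0,0,0],
  [-0.01,0,0,0,0],
  [-0.015,0,0,0,0],
  [-0.02,0,0,0,0],
  [-0.025,0,0,0,0],
  [-0.03,0,0,0,0],
  [-0.035,0,0,0,0],
  [-0.04,0,0,0,0],
  [-0.045,0,0,0,0],
  [-0.05,0,0,0,0],
  [-0.055,0,0,0,0],
  [-0.06,0,0,0,0],
])

```text
time_s: 14.87
tcp_pos: [0.5565, -0.1455, 0.029]
eef_rot: [180.0, -0.0, -95.0]
contact_force: [-1.4, -4.0, -0.3]
gripper_width: 0.0006
gripper_force: 2.5
```

```bash
python3 - <<'E'
from t import *
s=r.get_state();print(s['tcp_pos'],s['time_s'],s['contact_force'])
for n in('scene','side'):cv2.imwrite(f'pics/{n}1.png',eyes.capture(n)[:,:,::-1])
a=cv2.imread('pics/scene1.png')[200:310,260:400];b=cv2.imread('pics/side1.png')[190:300,240:370]
a=cv2.resize(a,(500,393),interpolation=cv2.INTER_CUBIC);
cv2.imwrite('pics/a1.png',a)
E
```

```text
[ 0.5565 -0.1455  0.029 ] 14.8667 [-1.4015 -3.9983 -0.2564]
```

View pics/a1.png

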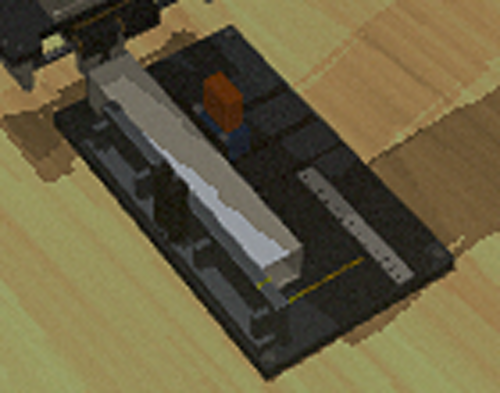

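The scene crop shows the trunking's end at about (283,262), still short of the yellow line at (325,278), and the fingers on the cap. I'll back off and look from over the line.

Call:
step_arm([
  [0.01,0,0,0,0],
  [0.04,0,0,0,0],
  [0.04,0,-0.1,0,0],
  [0.04,0,-0.25,0,0],
  [0.04,0,-0.4,0,0],
  [0.04,0,-0.55,0,0],
  [0.04,0,-0.7,0,0],
  [0.04,0,-0.7,0,0],
  [0.04,0,-0.7,0,0],
])

```text
time_s: 15.72
tcp_pos: [0.5572, -0.1557, 0.2069]
eef_rot: [-179.7, 0.1, -95.0]
contact_force: [-0.0, -1.2, -1.5]
gripper_width: 0.0002
gripper_force: 0.0
```

Call:
step_arm([
  [-0.7,0,0,0,0],
  [-0.7,0,0,0,0],
  [-0.7,0,0,0,0],
  [-0.7,0,0,0,0],
  [-0.7,0,0,0,0],
  [-0.7,0,0,0,0],
  [-0.7,0,0,0,0],
])

```text
time_s: 16.3
tcp_pos: [0.5704, 0.0193, 0.2028]
eef_rot: [179.9, -0.0, -94.9]
contact_force: [0.3, -0.7, -0.4]
gripper_width: 0.0005
gripper_force: 0.0
```

Call:
step_arm([
  [-0.69,0,0,0,0],
  [-0.69,0,0,0,0],
  [-0.69,0,0,0,0],
  [-0.69,0,0,0,0],
  [-0.69,0,0,0,0],
  [-0.69,0,0,0,0],
  [-0.69,0,0,0,0],
  [-0.69,0,0,0,0],
  [-0.69,0,0,0,0],
  [-0.69,0,0,0,0],
])

```text
time_s: 17.13
tcp_pos: [0.586, 0.1892, 0.2042]
eef_rot: [-180.0, 0.0, -95.1]
contact_force: [-0.0, 0.8, -0.3]
gripper_width: 0.0001
gripper_force: 0.0
```

```bash
cat >gap.py <<'E'
from t import *
import sys,pickle
k=sys.argv[1]
s=r.get_state();im=eyes.capture('wrist')[:,:,::-1].copy();cv2.imwrite(f'pics/{k}.png',im);c=cam('wrist',s)
print(s['time_s'],s['tcp_pos'],s['eef_rot'],np.abs(s['qd']).max())
W=lambda x,y,z:np.r_[O+x*X+y*Y,z]
pl=proj(c,[W(.02,.11,.015),W(-.02,.11,.015),W(-.055,.11,.015)]);print('line expected px',pl)
b,g,rr=[im[:,:,i].astype(int) for i in range(3)]
yel=((g-b>50)&(rr-b>50)&(b<90))
res=[]
for xx in np.arange(-.055,-.012,.0005):   # bed part of line, free of trunking
    y=np.arange(.095,.125,.0002);P=np.array([W(xx,t,.015) for t in y]);q=np.rint(proj(c,P)).astype(int);h=yel[q[:,1],q[:,0]]
    if 3<h.sum()<40:res.append((xx,y[h].mean(),h.sum()*.2))
res=np.array(res);print('line n',len(res),'median y',np.median(res[:,1]),'width mm',np.median(res[:,2]),'slope',np.polyfit(res[:,0],res[:,1],1)[0])
L=np.polyfit(res[:,0],res[:,1],1)
for z in(.055,.015):
    out=[]
    for xx in np.arange(-.004,.024,.001):
        y=np.arange(.06,.125,.0002);P=np.array([W(xx,t,z) for t in y]);q=proj(c,P).astype(np.float32)
        v=cv2.remap(im.min(2),q[:,0].copy(),q[:,1].copy(),cv2.INTER_LINEAR).ravel().astype(float)
        i=np.argmin(np.gradient(cv2.GaussianBlur(v[None],(1,1),0).ravel(),10) if 0 else v[12:]-v[:-12])+6
        out.append((xx,y[i],v[max(i-20,0)],v[min(i+20,len(v)-1)]))
    out=np.array(out);print('edge z',z,'median y',np.median(out[:,1]),'spread',out[:,1].std(),'in/out',np.median(out[:,2]),np.median(out[:,3]),'gap mm',1e3*(np.polyval(L,.01)-np.median(out[:,1])))
print('cam jig',J(c['C'][:3,3][None]))
E
python3 gap.py w7
```

```text
17.1333 [0.586  0.1892 0.2042] [-179.9955    0.0048  -95.0775] 0.36545871737835134
line expected px [[304.761  130.6088]
 [348.1433 130.7128]
 [385.4303 131.5424]]
line n 86 median y 0.10980000000000043 width mm 2.8000000000000003 slope 0.008464550214630988
edge z 0.055 median y 0.09719999999999977 spread 9.897433186107466e-05 in/out 213.0 68.5 gap mm 13.00520779282098
edge z 0.015 median y 0.09719999999999977 spread 9.897433186107466e-05 in/out 213.0 65.0 gap mm 13.00520779282098
cam jig [[0.0105 0.0982]]
```

The gap is 12.8 ± 0.4 mm. Back behind the cap for a push of 12.6 mm, to TCP y = -0.133.

Call:
step_arm([
  [0.7,0,0,0,0],
  [0.7,0,0,0,0],
  [0.7,0,0,0,0],
  [0.7,0,0,0,0],
  [0.7,0,0,0,0],
  [0.7,0,0,0,0],
  [0.7,0,0,0,0],
])

```text
time_s: 17.77
tcp_pos: [0.5708, 0.0153, 0.2045]
eef_rot: [-180.0, 0.0, -95.1]
contact_force: [-0.5, 1.3, 0.6]
gripper_width: 0.0005
gripper_force: 0.0
```

Call:
step_arm([
  [0.7,0,0,0,0],
  [0.7,0,0,0,0],
  [0.7,0,0,0,0],
  [0.7,0,0,0,0],
  [0.7,0,0,0,0],
  [0.7,0,0,0,0],
  [0.7,0,0,0,0],
  [0.7,0,0,0,0],
])

```text
time_s: 18.43
tcp_pos: [0.556, -0.1568, 0.204]
eef_rot: [-180.0, 0.0, -94.9]
contact_force: [1.2, 0.7, -0.4]
gripper_width: -0.0001
gripper_force: 0.0
```

Call:
step_arm([
  [0,0,0.15,0,0],
  [0,0,0.3,0,0],
  [0,0,0.45,0,0],
  [0,0,0.6,0,0],
  [0,0,0.7,0,0],
  [0,0,0.7,0,0],
  [0,0,0.7,0,0],
  [0,0,0.7,0,0],
])

```text
time_s: 19.1
tcp_pos: [0.5572, -0.1572, 0.0307]
eef_rot: [-179.9, -0.0, -94.9]
contact_force: [-0.4, -0.0, 0.5]
gripper_width: 0.0001
gripper_force: 0.0
```

Call:
step_arm([
  [-0.006,0,0,0,0],
  [-0.012,0,0,0,0],
  [-0.018,0,0,0,0],
  [-0.024,0,0,0,0],
  [-0.03,0,0,0,0],
  [-0.036,0,0,0,0],
  [-0.042,0,0,0,0],
  [-0.046,0,0,0,0],
  [-0.05,0,0,0,0],
])

```text
time_s: 19.85
tcp_pos: [0.5566, -0.1455, 0.029]
eef_rot: [180.0, -0.0, -95.0]
contact_force: [-0.4, -1.1, 0.1]
gripper_width: 0.0007
gripper_force: 0.0
```

Call:
step_arm([
  [-0.003,0,0,0,0],
  [-0.006,0,0,0,0],
  [-0.009,0,0,0,0],
  [-0.012,0,0,0,0],
  [-0.015,0,0,0,0],
  [-0.018,0,0,0,0],
  [-0.021,0,0,0,0],
  [-0.024,0,0,0,0],
  [-0.027,0,0,0,0],
  [-0.03,0,0,0,0],
  [-0.032,0,0,0,0],
  [-0.032,0,0,0,0],
])

```text
time_s: 20.85
tcp_pos: [0.5573, -0.1375, 0.029]
eef_rot: [180.0, 0.0, -95.0]
contact_force: [-0.4, -3.3, -0.3]
gripper_width: 0.0007
gripper_force: 2.0
```

Call:
step_arm([
  [-0.002,0,0,0,0],
  [-0.004,0,0,0,0],
  [-0.006,0,0,0,0],
  [-0.008,0,0,0,0],
  [-0.01,0,0,0,0],
  [-0.012,0,0,0,0],
  [-0.014,0,0,0,0],
  [-0.016,0,0,0,0],
  [-0.0176,0,0,0,0],
  [-0.0176,0,0,0,0],
  [-0.0176,0,0,0,0],
])

```text
time_s: 21.77
tcp_pos: [0.5577, -0.1332, 0.029]
eef_rot: [180.0, 0.0, -95.0]
contact_force: [0.3, -3.7, 0.7]
gripper_width: 0.0002
gripper_force: 2.2
```

Call:
step_arm([
  [0.01,0,0,0,0],
  [0.04,0,0,0,0],
  [0.04,0,-0.1,0,0],
  [0.04,0,-0.25,0,0],
  [0.04,0,-0.4,0,0],
  [0.04,0,-0.5,0,0],
  [0.04,0,-0.5,0,0],
  [0.04,0,-0.5,0,0],
])

```text
time_s: 22.43
tcp_pos: [0.558, -0.1432, 0.1561]
eef_rot: [-179.7, 0.1, -95.0]
contact_force: [-0.6, 0.7, -1.0]
gripper_width: 0.0002
gripper_force: 0.0
```

Call:
step_arm([
  [-0.7,0,0,0,0],
  [-0.7,0,0,0,0],
  [-0.7,0,0,0,0],
  [-0.7,0,0,0,0],
  [-0.7,0,0,0,0],
  [-0.7,0,0,0,0],
  [-0.7,0,0,0,0],
])

```text
time_s: 23.02
tcp_pos: [0.5713, 0.0316, 0.1528]
eef_rot: [179.9, -0.0, -94.9]
contact_force: [-0.4, -0.1, -0.3]
gripper_width: 0.0001
gripper_force: 0.0
```

Call:
step_arm([
  [-0.69,0,0,0,0],
  [-0.69,0,0,0,0],
  [-0.69,0,0,0,0],
  [-0.69,0,0,0,0],
  [-0.69,0,0,0,0],
  [-0.69,0,0,0,0],
  [-0.69,0,0,0,0],
  [-0.69,0,0,0,0],
  [-0.69,0,0,0,0],
  [-0.69,0,0,0,0],
])

```text
time_s: 23.85
tcp_pos: [0.5871, 0.2015, 0.1542]
eef_rot: [-180.0, 0.0, -95.1]
contact_force: [0.6, 0.1, 0.0]
gripper_width: 0.0005
gripper_force: 0.0
```

```bash
python3 gap.py w8; python3 gap.py w9
```

```text
23.85 [0.5871 0.2015 0.1542] [-179.9999    0.0018  -95.0798] 0.2989385358476256
line expected px [[302.9377 117.2631]
 [353.8166 117.4727]
 [397.2616 118.7876]]
line n 86 median y 0.10970000000000042 width mm 2.4000000000000004 slope 0.0004943629416474381
edge z 0.055 median y 0.10939999999999969 spread 0.0002297958277449304 in/out 215.0 67.0 gap mm 0.3402330298606093
edge z 0.015 median y 0.10939999999999969 spread 0.00022946254863155316 in/out 215.0 66.5 gap mm 0.3402330298606093
cam jig [[0.0105 0.1106]]
23.9 [0.5871 0.2017 0.1542] [-179.9949    0.0067  -95.0678] 0.41462737246131726
line expected px [[302.9695 116.9687]
 [353.8474 117.1906]
 [397.2913 118.5186]]
line n 86 median y 0.10970000000000042 width mm 2.4000000000000004 slope 0.006085192697768002
edge z 0.055 median y 0.10899999999999971 spread 2.7755575615628914e-17 in/out 215.0 66.5 gap mm 0.9836690409931875
edge z 0.015 median y 0.10899999999999971 spread 7.659860924831368e-05 in/out 215.0 66.0 gap mm 0.9836690409931875
cam jig [[0.0105 0.1108]]
```

The open end is 0.3–1.0 mm short of the line's middle, within the 2 mm tolerance. Sliding it took a steady ~4 N, so it is still nipped. The arm is clear, so I hand it in.

```bash
python3 -c "
from plant import workorder
print(workorder.close_job())"
```

```text
the job is handed in; nothing more can be done
None
```

The job is handed in, with no verdict returned: the trunking is nipped flush and square against the fence, and its open end measured 0.3 to 1.0 mm short of the middle of the scribed line (2 mm allowed).

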